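# Set a winder's clamp jaw with a spacer and hold it closed

## Task

One of the three gold clamp-jaw heads has been backed off for setting: it is the only one whose gap is wide enough for the blue spacer. Slide the spacer, upright and lengthwise, down into that gap until it stands on the head's base, near the middle of the plates' length, and let go of it; then with the fingers push that head's sliding gold plate flush against the spacer, so that the spacer is nipped between both plates, and finish while still holding it pressed there firmly (10 N or so), fingers off the spacer. Leave the two narrower heads as they are, do not try the spacer in them, and do not disturb the cutters, the jar or the pin block.

Things in the scene. Friction and masses are not known exactly. Their poses are not given: they have to be found in the camera images.
- spacer: The only bright blue block, with a white band near its top: a rigid plastic setting spacer, standing upright, loose on the bench. 45 mm long (own x), 14 mm thick (own y), 56 mm tall (z); origin at the centre of its underside; about 60 g.
- head_a: One of 3 like clamp-jaw heads fixed to the bench; places vary, only gaps differ. Aluminium base 60 (x) x 124 (y) x 12 mm; on it two upright gold plates 50 (x) x 10 (y) x 30 mm, tops 42 mm above the bench. Gap between them open above and at both ends; floor = base top. Fixed plate at y -20 to -10 mm (inner face -10); sliding plate on the +y side. Origin: centre of the base underside, on the bench.
- plate_a (a point): Sliding gold jaw plate of head_a, 50 x 10 x 30 mm, black stripe on its top edge (the fixed plate has none); axes as head_a, whose +y is within 0.4 rad of the robot's left. This point: on its inner face (towards the fixed plate), mid-length, at the gap floor; its outer face is 10 mm further along +y. Slides only along the head's y with about 1.5 N of drag; no spring, stays where left.
- jaw_a (a joint): Width of the gap of head_a between its gold plates, in m (travel 0 to 0.026); it shrinks as the sliding plate is pushed towards the fixed one (the head's -y).
- head_b: One of 3 like clamp-jaw heads fixed to the bench; places vary, only gaps differ. Aluminium base 60 (x) x 124 (y) x 12 mm; on it two upright gold plates 50 (x) x 10 (y) x 30 mm, tops 42 mm above the bench. Gap between them open above and at both ends; floor = base top. Fixed plate at y -20 to -10 mm (inner face -10); sliding plate on the +y side. Origin: centre of the base underside, on the bench.
- plate_b (a point): Sliding gold jaw plate of head_b, 50 x 10 x 30 mm, black stripe on its top edge (the fixed plate has none); axes as head_b, whose +y is within 0.4 rad of the robot's left. This point: on its inner face (towards the fixed plate), mid-length, at the gap floor; its outer face is 10 mm further along +y. Slides only along the head's y with about 1.5 N of drag; no spring, stays where left.
- jaw_b (a joint): Width of the gap of head_b between its gold plates, in m (travel 0 to 0.026); it shrinks as the sliding plate is pushed towards the fixed one (the head's -y).
- head_c: One of 3 like clamp-jaw heads fixed to the bench; places vary, only gaps differ. Aluminium base 60 (x) x 124 (y) x 12 mm; on it two upright gold plates 50 (x) x 10 (y) x 30 mm, tops 42 mm above the bench. Gap between them open above and at both ends; floor = base top. Fixed plate at y -20 to -10 mm (inner face -10); sliding plate on the +y side. Origin: centre of the base underside, on the bench.
- plate_c (a point): Sliding gold jaw plate of head_c, 50 x 10 x 30 mm, black stripe on its top edge (the fixed plate has none); axes as head_c, whose +y is within 0.4 rad of the robot's left. This point: on its inner face (towards the fixed plate), mid-length, at the gap floor; its outer face is 10 mm further along +y. Slides only along the head's y with about 1.5 N of drag; no spring, stays where left.
- jaw_c (a joint): Width of the gap of head_c between its gold plates, in m (travel 0 to 0.026); it shrinks as the sliding plate is pushed towards the fixed one (the head's -y).
- cutters: Bystander: red-handled cutters lying on the bench, about 140 mm long, 12 mm tall; origin near mid-length on the bench.
- jar: Bystander: small closed jar, 54 mm across, 60 mm tall; origin at the centre of its underside.
- pin_block: Bystander: aluminium block 34 x 34 x 28 mm with a steel pin 12 mm thick sticking 100 mm out of its +y side; origin under the block's centre.
Mind the look-alikes: they are no part of the job. Leave any purple or turquoise look-alike of the head_b alone. What is shaped like the spacer but black is not meant.

How it is judged:
By the outcome, as a careful person would: the job done as asked, in the order asked, and still so for the second after the job is handed in, while the arm keeps its last pose, push and grip.
It also fails if it takes over 45 s, if anything falls off the work surface, if the arm or the gripper's body presses on something with over 40 N, if the wrist force passes 120 N, or if a joint passes its speed limit or range.

## Robot

A 6-joint arm with a two-finger parallel gripper is mounted at the origin on the work surface. World frame = base frame: x ahead of the robot, y to its left, z up, the work surface at z = 0. Lengths are in m, angles in rad, forces in N, time in s.
With the tool pointing down it reaches from about 0.25 to 0.775 m from the base axis. Payload 4 kg.
Tool frame: the origin (TCP) lies at the very end of the fingers, on their centre line; the grasp point (between the pads) lies 19 mm behind it; z points along the fingers, y is the line along which they close (so a half turn about z gives the same grasp; the last joint's range is limited). The gripper opens to 94 mm and grips with 3 to 60 N. Pads are 16 mm wide; open, the fingers measure 119 mm over their backs; the gripper's body (75 mm by 177 mm) begins 78 mm behind the grasp point.
Start: joints at [-1.234, 0.087, 1.371, -0, 1.684, -0.103], TCP at [0.234, -0.498, 0.206] pointing down, gripper open.
Joint ranges: [-3.1, 3.1], [-0.76, 2.03], [0.27, 2.55], [-1.08, 4.22], [0.17, 2.65], [-2.57, 2.57]. Speed limits (rad/s): [2.79, 2.79, 3.14, 3.14, 3.14, 3.14].

## Interface

Orientations are given as [roll, pitch, yaw] about the fixed x, y, z axes, in that order (R = Rz(yaw) Ry(pitch) Rx(roll)).
In Python, from bench import robot gives the robot as it stands. The module is installed in compiled form; this text tells all that it offers.
- The arm moves only by the tool move_arm, never from a script. Its argument "deltas" is one flat list of numbers, 7 for each row, row after row: the turn, a rotation vector about the tool's x, y, z in rad, then the shift along the tool's x, y, z in cm, then the closure, from -1 (fully open) to 1 (shut). A call has 1 to 8 rows; each row is the pose to reach, as a shift and turn from the pose commanded when the call began, along the tool's axes at that moment; what a row does not reach only later rows make up. A row lasts 1/10 s, in which the tool goes at most 50 mm and 8.59 degrees, less where a joint would pass 70% of its speed; a pose out of reach is approached as far as the arm can. A call with a gripper value outside its range is refused whole. The fingers move at their own pace and stop on an object; the grip force is fixed at half the most. Time passes only in rows, so rows that repeat a pose let the fingers close. It gives the time, the measured TCP pose, the force, the opening and the grip force at its end, in the units of the state.
- robot.get_obs(): the state, without advancing time (a new reading comes with each control period).
- robot.snapshot(name): name is "scene" or "top" or "wrist"; returns a dict with "image" (384x512x3 uint8, red, green, blue), "depth" (384x512 float32, m along the optical axis (not along the pixel's ray), 0 where there is no reading), "fov_y" (degrees; the focal length in pixels is half the picture's height over the tangent of half this angle, whatever the lens; pixels are square), "cx", "cy" (the principal point, pixels), "origin" and "orientation" of the camera in the world; the wrist camera has in their place "T_tool_cam" (4x4, takes a point from camera to tool coordinates, whose origin is the TCP and whose axes are the flange's). Camera axes: x right, y up, looking along -z (the intrinsics and any distortion apply to the point x, -y, -z); pixel columns grow to the right and rows downward; lengths in m; the calibration is good to about 2 mm. A picture is of the moment at which its call begins: read the wrist's pose just before it.
- robot.close_job(): hands the job in; it is judged then, once.
The state is a dict: "time": time; "joint_positions": joint angles; "qvel": joint speeds; "joint_torque": joint torques, N m; "tool_pos": TCP position; "ee_rot": TCP orientation; "wrist_force": force on the tool from outside, world axes, zero at the start; "wrist_torque": the same for the moment, N m; "width": finger opening in m; "finger_force": force on a finger pad.
Only numpy, scipy, OpenCV 4.12 (cv2) and the standard library are available. Lean on these libraries where they do the work, as an engineer would, in place of code of your own. Each camera call takes 0.05 s, during which the arm holds its last target. There are 200 camera calls.

## Working session

There is one attempt and no reset: what is moved stays moved. The work goes in short steps, Python scripts to look and compute and a tool call to move; the robot and the scene stay as the last step left them, time stands still between calls to the robot, and variables do not carry over. Pictures are saved under pics/ and viewed, at most 10 in all, crops included, and the job is handed in when it is done.

Besides the shell and the picture viewer there is one more tool, called as name(argument=value, ...), one argument or row to a line, values as JSON. move_arm: Moves the arm, as the interface text tells. Its arguments: {"type":"object","properties":{"deltas":{"type":"array","items":{"type":"number"}}},"required":["deltas"]}

```bash
mkdir -p pics
cat > h.py <<'E'
import numpy as np, cv2
from scipy.spatial.transform import Rotation as R
from bench import robot
def Rm(o):
    o=np.array(o,float)
    if o.shape==(3,3): return o
    return R.from_euler('xyz',o).as_matrix() if o.size==3 else R.from_quat(o).as_matrix()
def snap(n):
    ob=robot.get_obs(); s=robot.snapshot(n)
    f=s['image'].shape[0]/2/np.tan(np.radians(s['fov_y'])/2)
    if 'T_tool_cam' in s:
        T=np.eye(4);T[:3,:3]=Rm(ob['ee_rot']);T[:3,3]=ob['tool_pos'];T=T@np.array(s['T_tool_cam'])
    else:
        T=np.eye(4);T[:3,:3]=Rm(s['orientation']);T[:3,3]=s['origin']
    d=s['depth'];v,u=np.mgrid[:d.shape[0],:d.shape[1]]
    P=np.stack([(u-s['cx'])/f*d,-(v-s['cy'])/f*d,-d],-1)@T[:3,:3].T+T[:3,3]
    P[d==0]=np.nan
    return s,P
E
python3 - <<'E'
from h import *
import pickle
ims=[]
for n in('scene','top'):
    s,P=snap(n);print(n,{k:v for k,v in s.items() if k not in('image','depth')})
    pickle.dump((s,P),open(n+'.pkl','wb'))
    cv2.imwrite(f'pics/{n}.png',s['image'][...,::-1])
print(robot.get_obs())
E
```

```text
scene {'fov_y': 55.42900480380229, 'cx': 254.38322289658626, 'cy': 187.99406615971787, 'origin': array([0.89303564, 0.58436785, 0.75478692]), 'orientation': array([ 0.74051424, -0.01405704,  2.66698952])}
top {'fov_y': 45.04583170198845, 'cx': 252.99470715380997, 'cy': 197.25198904588734, 'origin': array([ 4.17735433e-01, -1.18500551e-04,  1.19476418e+00]), 'orientation': array([ 0.15492117, -0.01202509, -1.54310441])}
{'time': 0.1, 'joint_positions': array([-1.23410672e+00,  8.78856234e-02,  1.37211525e+00, -6.17580798e-06,
        1.68360038e+00, -1.03087946e-01]), 'qvel': array([ 0.00119735,  0.00128281, -0.00398627,  0.00074715,  0.00058914,
       -0.00093331]), 'joint_torque': array([ 2.28903489e-03, -3.41253376e+01, -3.03301013e+01,  7.20295636e-02,
        3.04547965e-02, -9.79218157e-05]), 'tool_pos': array([ 0.2339891 , -0.49718911,  0.2044126 ]), 'ee_rot': array([-3.13959409e+00, -2.00589764e-04,  4.39776661e-01]), 'wrist_force': array([ 0.10166131, -0.17633677, -0.13783953]), 'wrist_torque': array([-0.08804422, -0.02826107, -0.04448072]), 'finger_force': 0.0, 'width': 0.09413209341220125}
```

View pics/top.png

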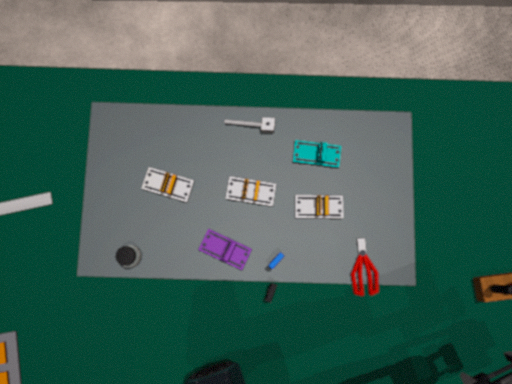

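View pics/scene.png

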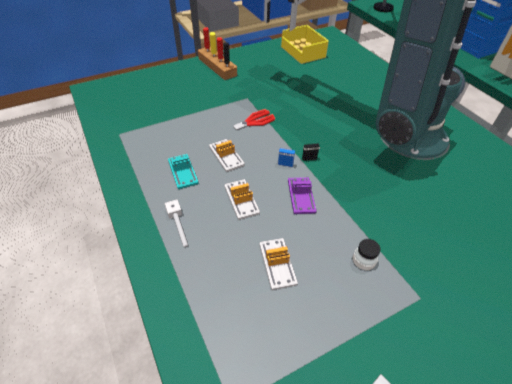

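Top view: three gold heads at pixels (168,184), (251,191) and (319,206); the turquoise (317,154) and purple (225,250) ones are look-alikes. The blue spacer is at (275,261) and the black decoy at (270,293). The middle head appears to have the widest gap, so I'll confirm with a crop and measure.

Run:
```python
from h import *
import pickle
s,P=pickle.load(open('top.pkl','rb'))
im=s['image']
tiles=[cv2.resize(im[y-28:y+28,x-32:x+32],(390,341),interpolation=cv2.INTER_CUBIC) for x,y in((168,184),(251,191),(319,206),(275,265))]
cv2.imwrite('pics/crop.png',cv2.resize(np.vstack([np.hstack(tiles[:2]),np.hstack(tiles[2:])]),(686,600))[...,::-1])
hsv=cv2.cvtColor(im,cv2.COLOR_RGB2HSV)
def rep(m,n,zmin,zmax):
    m=m&(P[...,2]>zmin)&(P[...,2]<zmax);q=P[m]
    if len(q)<5:print(n,len(q));return
    r=cv2.minAreaRect((q[:,:2]*1000).astype(np.float32));print(n,len(q),q.mean(0).round(4),np.round(r[0],1),np.round(r[1],1),round(r[2],1),'z',q[:,2].max().round(3))
def box(x,y,w=33):
    m=np.zeros(im.shape[:2],bool);m[y-w:y+w,x-w:x+w]=1;return m
for n,(x,y) in dict(L=(168,184),M=(251,191),Rr=(319,206)).items():
    b=box(x,y); gold=(hsv[...,0]>8)&(hsv[...,0]<30)&(hsv[...,1]>120)
    rep(b&gold,n+' gold',.03,.06); rep(b,n+' base',.006,.06)
rep((hsv[...,0]>98)&(hsv[...,0]<125)&(hsv[...,1]>150)&box(275,261,18),'blue',.03,.1)
print('table',np.nanmedian(P[140:180,200:230,2]))
```

```text
L gold 147 [0.6282 0.2061 0.0396] [628.8 207.4] [25.9 49. ] 73.6 z 0.046
L base 1099 [0.6293 0.2139 0.017 ] [629.1 209.6] [138.  155.9] 79.0 z 0.046
M gold 113 [ 0.6188 -0.0041  0.0418] [618.8  -2.6] [36.8 49.3] 81.5 z 0.048
M base 1123 [ 0.6177 -0.0016  0.0159] [622.4 -15.9] [152.8 151.5] 83.6 z 0.048
Rr gold 167 [ 0.5827 -0.1828  0.0407] [ 583.5 -183.7] [46.3 30.7] 1.5 z 0.049
Rr base 1115 [ 0.583  -0.1784  0.0166] [ 589.9 -180.3] [155.7 170.7] 5.4 z 0.049
blue 95 [ 0.4417 -0.0685  0.055 ] [441.6 -68.4] [12.5 44.9] 49.4 z 0.06
table -1.6813530522963305e-05
```

View pics/crop.png

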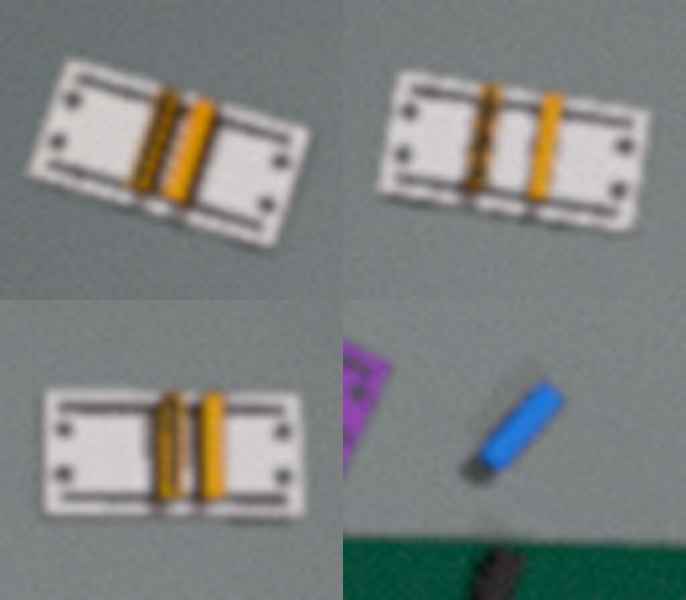

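Crop: the middle head (gold at 251,191) has by far the widest gap, about 17 mm; the other two are around 6–10 mm. Its striped sliding plate is on the left (+y). The blue spacer at (275,261) is upright and clear of the black block. Next I'll go above the spacer.

```bash
cat >> h.py <<'E'
def delta(xyz,yaw):
    o=robot.get_obs();A=Rm(o['ee_rot']);B=R.from_euler('xyz',[np.pi,0,yaw]).as_matrix()
    print('turn',R.from_matrix(A.T@B).as_rotvec().round(3),'shift cm',(A.T@(np.array(xyz)-o['tool_pos'])*100).round(2))
E
python3 - <<'E'
from h import *
delta([.4416,-.0684,.2],-.708)
E
```

```text
turn [-2.000e-03  1.000e-03  1.148e+00] shift cm [ 37.04 -29.96   0.51]
```

move_arm(
  deltas=[0, 0, 0.57, 18, -15, 0, -1, 0, 0, 0.57, 18, -15, 0, -1, 0, 0, 0.57, 18, -15, 0, -1, 0, 0, 0.57, 18, -15, 0, -1, 0, 0, 0.57, 18, -15, 0, -1, 0, 0, 0.57, 18, -15, 0, -1],
)

```text
time: 0.7
tool_pos: [0.3346, -0.2814, 0.2055]
ee_rot: [-3.14, -0.001, -0.124]
wrist_force: [-1.0, -0.8, -0.0]
width: 0.0943
finger_force: 0.0
```

Run:
```python
from h import *
delta([.4416,-.0684,.2],-.708)
```

```text
turn [-0.002 -0.     0.584] shift cm [  7.99 -22.46   0.59]
```

move_arm(
  deltas=[0, 0, 0.584, 8, -22.4, 0.6, -1, 0, 0, 0.584, 8, -22.4, 0.6, -1, 0, 0, 0.584, 8, -22.4, 0.6, -1, 0, 0, 0.584, 8, -22.4, 0.6, -1, 0, 0, 0.584, 8, -22.4, 0.6, -1, 0, 0, 0.584, 8, -22.4, 0.6, -1, 0, 0, 0.584, 8, -22.4, 0.6, -1],
)

```text
time: 1.4
tool_pos: [0.4421, -0.072, 0.1988]
ee_rot: [3.141, 0.001, -0.71]
wrist_force: [0.0, -0.5, 1.0]
width: 0.0937
finger_force: 0.0
```

Run:
```python
from h import *
s,P=snap('wrist');im=s['image'];hsv=cv2.cvtColor(im,cv2.COLOR_RGB2HSV)
cv2.imwrite('pics/w1.png',im[...,::-1])
m=(hsv[...,0]>98)&(hsv[...,0]<125)&(hsv[...,1]>150)
print(m.sum(),np.nanpercentile(P[m],[1,99],axis=0).round(4))
for z0 in(.045,.05):
    q=P[m&(P[...,2]>z0)&(P[...,2]<.07)]
    r=cv2.minAreaRect((q[:,:2]*1000).astype(np.float32));print(len(q),q.mean(0).round(4),r)
print(robot.get_obs()['tool_pos'],robot.get_obs()['ee_rot'])
```

```text
561 [[ 0.4133 -0.1276  0.001 ]
 [ 0.636   0.0129  0.3147]]
466 [ 0.4433 -0.0733  0.0563] ((442.868408203125, -72.35234069824219), (13.077885627746582, 43.31898880004883), 49.68186569213867)
466 [ 0.4433 -0.0733  0.0563] ((442.868408203125, -72.35234069824219), (13.077885627746582, 43.31898880004883), 49.68186569213867)
[ 0.44162261 -0.07342909  0.19885664] [ 3.14020773e+00  7.66508372e-04 -7.11812968e-01]
```

View pics/w1.png

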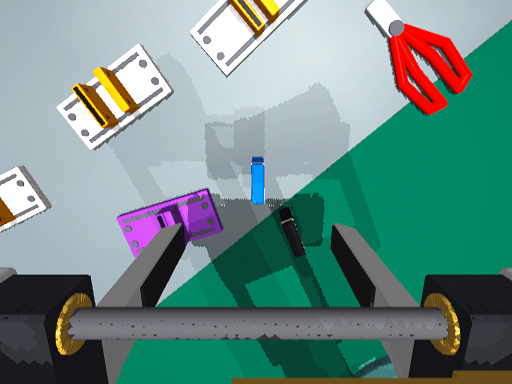

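The wrist view shows the spacer at (258,180), in line between the fingers. The black block at (291,230) and the purple head at (170,220) are clear of a partly opened gripper. Descending.

move_arm(
  deltas=[0, 0, -0.007, 0, 0, 4, -0.3, 0, 0, -0.007, 0.1, 0, 8, -0.3, 0, 0, -0.007, 0.1, 0, 11, -0.3, 0, 0, -0.007, 0.1, 0, 13.5, -0.3, 0, 0, -0.007, 0.1, 0, 15, -0.3, 0, 0, -0.007, 0.1, 0, 16, -0.3, 0, 0, -0.007, 0.1, 0, 16.4, -0.3, 0, 0, -0.007, 0.1, 0, 16.4, -0.3],
)

```text
time: 2.25
tool_pos: [0.4422, -0.0751, 0.0354]
ee_rot: [3.141, 0.0, -0.708]
wrist_force: [-0.4, 1.1, 0.1]
width: 0.0611
finger_force: 0.0
```

move_arm(
  deltas=[0, 0, 0, -0.1, 0, 0.15, -0.3, 0, 0, 0, -0.1, 0, 0.15, 1, 0, 0, 0, -0.1, 0, 0.15, 1, 0, 0, 0, -0.1, 0, 0.15, 1, 0, 0, 0, -0.1, 0, 0.15, 1, 0, 0, 0, -0.1, 0, 0.15, 1],
)

```text
time: 2.85
tool_pos: [0.4417, -0.0736, 0.0341]
ee_rot: [-3.142, -0.0, -0.707]
wrist_force: [0.1, -0.1, -1.0]
width: 0.0243
finger_force: 0.0
```

move_arm(
  deltas=[0, 0, 0, 0, 0, 0, 1, 0, 0, 0, 0, 0, 0, 1, 0, 0, 0, 0, 0, 0, 1, 0, 0, 0, 0, 0, 0, 1],
)

```text
time: 3.25
tool_pos: [0.4416, -0.0736, 0.034]
ee_rot: [-3.142, -0.0, -0.707]
wrist_force: [0.2, -0.3, -0.3]
width: 0.0136
finger_force: 30.0
```

Run:
```python
from h import *
delta([.53,.01,.2],-.148)
```

```text
turn [-0.    -0.    -0.559] shift cm [  1.29 -12.1  -16.6 ]
```

move_arm(
  deltas=[0, 0, 0, 0, 0, -3, 1, 0, 0, 0, 0, 0, -7, 1, 0, 0, 0, 0, 0, -12, 1, 0, 0, 0, 0, 0, -16, 1, 0, 0, 0, 0, 0, -16.6, 1],
)

```text
time: 3.75
tool_pos: [0.4443, -0.0745, 0.2062]
ee_rot: [-3.137, -0.011, -0.707]
wrist_force: [0.5, -0.4, -1.0]
width: 0.0138
finger_force: 30.0
```

move_arm(
  deltas=[0, 0, -0.14, 0.3, -3, 0, 1, 0, 0, -0.28, 0.6, -6, 0, 1, 0, 0, -0.42, 1.0, -9, 0, 1, 0, 0, -0.56, 1.3, -12.1, 0, 1, 0, 0, -0.56, 1.3, -12.1, 0, 1, 0, 0, -0.56, 1.3, -12.1, 0, 1],
)

```text
time: 4.35
tool_pos: [0.5293, 0.0102, 0.1981]
ee_rot: [3.141, 0.004, -0.147]
wrist_force: [-0.7, -0.2, -1.4]
width: 0.0142
finger_force: 30.0
```

Run:
```python
from h import *
import pickle
o=robot.get_obs();print(o['tool_pos'],o['ee_rot'])
s,P=snap('wrist');im=s['image'];hsv=cv2.cvtColor(im,cv2.COLOR_RGB2HSV)
pickle.dump((s,P),open('w2.pkl','wb'))
cv2.imwrite('pics/w2.png',im[...,::-1])
near=(abs(P[...,0]-.619)<.08)&(abs(P[...,1])<.09)
def rect(m,n):
    q=P[m];r=cv2.minAreaRect((q[:,:2]*1000).astype(np.float32));print(n,len(q),np.round(r[0],1),np.round(r[1],1),round(r[2],2),np.median(q[:,2]).round(4))
top=near&(P[...,2]>.0385)&(P[...,2]<.046)
n,lab,st,c=cv2.connectedComponentsWithStats(top.astype(np.uint8))
for i in range(1,n):
    if st[i,4]>40: rect(lab==i,f'plate{i} {c[i].round()}')
b=near&(P[...,2]>.009)&(P[...,2]<.0145); rect(cv2.morphologyEx(b.astype(np.uint8),cv2.MORPH_OPEN,np.ones((3,3)))>0,'base')
blue=(hsv[...,0]>98)&(hsv[...,0]<125)&(hsv[...,1]>150)&(P[...,2]>.1)&(P[...,2]<.24)
print('blue',blue.sum(),np.nanpercentile(P[blue],[2,50,98],axis=0).round(4) if blue.any() else '')
```

```text
[0.52933662 0.01016193 0.19806723] [ 3.14070963  0.00368647 -0.1474357 ]
plate1 [244.  96.] 468 [622.3  10.2] [ 9.9 49.4] 82.74 0.0427
plate2 [272.  95.] 449 [617.9 -19.7] [ 9.6 49.5] 81.92 0.0425
base 4696 [620.1  -4.6] [124.  60.] 82.5 0.0126
blue 2143 [[0.5082 0.001  0.1745]
 [0.5358 0.009  0.2203]
 [0.5514 0.0177 0.2217]]
```

View pics/w2.png

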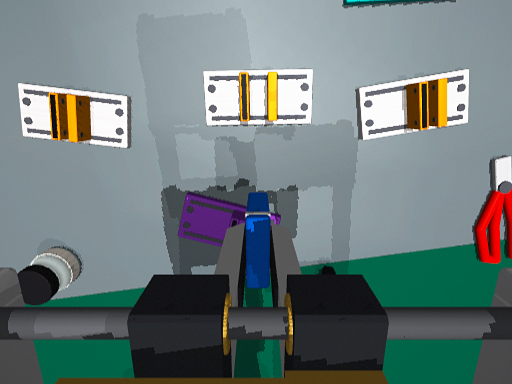

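The wrist view shows the target head at (258,97), gap 20 mm, centre (0.620,−0.0046), yaw −0.131. The spacer is held straight at (258,240). Moving above the gap.

Run:
```python
from h import *
delta([.620,-.0045,.10],-.131)
```

```text
turn [ 0.001  0.003 -0.017] shift cm [9.22 0.05 9.83]
```

move_arm(
  deltas=[0, 0.003, -0.017, 3, 0, 2, 1, 0, 0.003, -0.017, 6.5, 0, 4, 1, 0, 0.003, -0.017, 9.2, 0, 6.5, 1, 0, 0.003, -0.017, 9.2, 0, 8.5, 1, 0, 0.003, -0.017, 9.2, 0, 9.8, 1, 0, 0.003, -0.017, 9.2, 0, 9.8, 1, 0, 0.003, -0.017, 9.2, 0, 9.8, 1],
)

```text
time: 5.1
tool_pos: [0.6208, -0.004, 0.1029]
ee_rot: [3.141, -0.004, -0.131]
wrist_force: [0.3, -0.1, -0.8]
width: 0.0139
finger_force: 30.0
```

Run:
```python
from h import *
delta([.620,-.0045,.048],-.131)
```

```text
turn [ 0.    -0.004 -0.   ] shift cm [-0.09  0.06  5.49]
```

move_arm(
  deltas=[0, 0, 0, 0, 0.05, 0, 1, 0, 0, 0, 0, 0.05, 1.5, 1, 0, 0, 0, 0, 0.05, 3, 1, 0, 0, 0, 0, 0.05, 4, 1, 0, 0, 0, 0, 0.05, 4.8, 1, 0, 0, 0, 0, 0.05, 4.8, 1, 0, 0, 0, 0, 0.05, 4.8, 1],
)

```text
time: 5.8
tool_pos: [0.6211, -0.0041, 0.0536]
ee_rot: [3.141, -0.003, -0.13]
wrist_force: [0.3, -1.0, -1.0]
width: 0.0135
finger_force: 30.0
```

Inside the gap without contact. Lowering the last bit.

move_arm(
  deltas=[0, 0, 0, -0.05, 0, 0.2, 1, 0, 0, 0, -0.1, 0, 0.4, 1, 0, 0, 0, -0.1, 0, 0.55, 1, 0, 0, 0, -0.1, 0, 0.65, 1, 0, 0, 0, -0.1, 0, 0.65, 1, 0, 0, 0, -0.1, 0, 0.65, 1],
)

```text
time: 6.4
tool_pos: [0.6202, -0.004, 0.0475]
ee_rot: [3.141, -0.003, -0.13]
wrist_force: [-1.1, -0.3, -1.4]
width: 0.0138
finger_force: 30.0
```

move_arm(
  deltas=[0, 0, 0, 0, 0, 0.08, 1, 0, 0, 0, 0, 0, 0.16, 1, 0, 0, 0, 0, 0, 0.16, 1],
)

```text
time: 6.7
tool_pos: [0.6203, -0.004, 0.0461]
ee_rot: [3.141, -0.003, -0.13]
wrist_force: [0.6, 0.9, -0.3]
width: 0.0137
finger_force: 30.0
```

move_arm(
  deltas=[0, 0, 0, 0, 0, 0.02, 1, 0, 0, 0, 0, 0, 0.02, 0, 0, 0, 0, 0, 0, 0.02, -0.3, 0, 0, 0, 0, 0, 0.02, -0.3, 0, 0, 0, 0, 0, 0.02, -0.3, 0, 0, 0, 0, 0, -2, -0.3, 0, 0, 0, 0, 0, -6, -0.3, 0, 0, 0, 0, 0, -10, -0.3],
)

```text
time: 7.5
tool_pos: [0.619, -0.0038, 0.1457]
ee_rot: [3.141, -0.0, -0.13]
wrist_force: [1.1, -0.3, 0.7]
width: 0.0607
finger_force: 0.0
```

Run:
```python
from h import *
delta([.6266,.045,.145],-.131)
```

```text
turn [ 0.    -0.     0.001] shift cm [ 0.12 -4.94  0.07]
```

move_arm(
  deltas=[0, 0, 0, 0.1, -2.5, 0, 0.5, 0, 0, 0, 0.1, -4.9, 0, 1, 0, 0, 0, 0.1, -4.9, 0, 1, 0, 0, 0, 0.1, -4.9, 0, 1, 0, 0, 0, 0.1, -4.9, 0, 1],
)

```text
time: 8.0
tool_pos: [0.627, 0.0438, 0.1454]
ee_rot: [3.141, -0.002, -0.131]
wrist_force: [0.7, -1.0, -0.9]
width: 0.024
finger_force: 0.0
```

Run:
```python
from h import *
s,P=snap('wrist');im=s['image'];cv2.imwrite('pics/w3.png',im[...,::-1])
near=(abs(P[...,0]-.619)<.045)&(abs(P[...,1]+.004)<.04)
for n,a,b in(('plates',.0385,.046),('spacer',.062,.072)):
    m=(near&(P[...,2]>a)&(P[...,2]<b)).astype(np.uint8);k,lab,st,c=cv2.connectedComponentsWithStats(m)
    for i in range(1,k):
        if st[i,4]>60:
            q=P[lab==i];r=cv2.minAreaRect((q[:,:2]*1000).astype(np.float32));print(n,c[i].round(),st[i,4],np.round(r[0],1),np.round(r[1],1),round(r[2],1),np.median(q[:,2]).round(4))
delta([.6266,.045,.022],-.131)
```

```text
plates [291. 193.] 524 [622.2  10.2] [10.2 49.9] 82.8 0.0426
plates [323. 192.] 412 [618.3 -20. ] [ 9.7 50. ] 84.7 0.0424
spacer [311. 201.] 800 [619.8  -4.4] [14.6 45.2] 82.6 0.0683
turn [ 0.001 -0.002 -0.   ] shift cm [-0.09 -0.14 12.34]
```

View pics/w3.png

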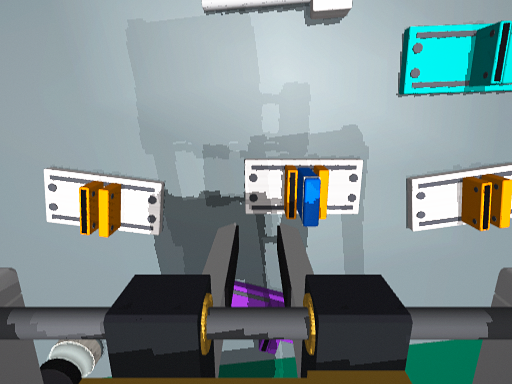

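The wrist view shows the spacer (311,200) standing upright on the base in the middle of the gap: top at 68 mm, centred within 1 mm. Lowering the shut fingers outside the sliding plate.

move_arm(
  deltas=[0, 0, 0, 0, -0.1, 0, 1, 0, 0, 0, 0, -0.1, 3, 1, 0, 0, 0, 0, -0.1, 6, 1, 0, 0, 0, 0, -0.1, 9, 1, 0, 0, 0, 0, -0.1, 11, 1, 0, 0, 0, 0, -0.1, 12.2, 1, 0, 0, 0, 0, -0.1, 12.2, 1, 0, 0, 0, 0, -0.1, 12.2, 1],
)

```text
time: 8.85
tool_pos: [0.6284, 0.0452, 0.0248]
ee_rot: [-3.142, -0.004, -0.131]
wrist_force: [-0.0, 0.4, 0.8]
width: 0.0009
finger_force: 0.0
```

Run:
```python
from h import *
delta([.620+.0325*.1305,-.0046+.0325*.991,.022],-.131)
```

```text
turn [-0.    -0.004  0.   ] shift cm [-0.18  1.8   0.28]
```

move_arm(
  deltas=[0, 0, 0, -0.1, 0.4, 0, 1, 0, 0, 0, -0.1, 0.8, 0, 1, 0, 0, 0, -0.1, 1.2, 0, 1, 0, 0, 0, -0.1, 1.5, 0, 1, 0, 0, 0, -0.1, 1.7, 0, 1, 0, 0, 0, -0.1, 1.7, 0, 1],
)

```text
time: 9.45
tool_pos: [0.6246, 0.0284, 0.0239]
ee_rot: [3.142, -0.003, -0.131]
wrist_force: [0.6, 0.2, 0.4]
width: 0.0007
finger_force: 0.0
```

move_arm(
  deltas=[0, 0, 0, 0, 0.1, 0, 1, 0, 0, 0, 0, 0.2, 0, 1, 0, 0, 0, 0, 0.3, 0, 1, 0, 0, 0, 0, 0.4, 0, 1, 0, 0, 0, 0, 0.4, 0, 1],
)

```text
time: 9.95
tool_pos: [0.624, 0.0249, 0.0238]
ee_rot: [-3.141, -0.003, -0.13]
wrist_force: [0.1, 2.5, 1.0]
width: 0.0006
finger_force: 0.8
```

move_arm(
  deltas=[0, 0, 0, 0, 0.1, 0, 1, 0, 0, 0, 0, 0.2, 0, 1, 0, 0, 0, 0, 0.3, 0, 1, 0, 0, 0, 0, 0.3, 0, 1],
)

```text
time: 10.35
tool_pos: [0.6236, 0.0221, 0.0238]
ee_rot: [-3.141, -0.003, -0.13]
wrist_force: [-0.2, 2.5, -0.8]
width: 0.0002
finger_force: 1.5
```

move_arm(
  deltas=[0, 0, 0, 0, 0.1, 0, 1, 0, 0, 0, 0, 0.2, 0, 1, 0, 0, 0, 0, 0.2, 0, 1],
)

```text
time: 10.65
tool_pos: [0.6236, 0.0221, 0.0239]
ee_rot: [-3.138, -0.003, -0.13]
wrist_force: [2.6, 7.4, -0.5]
width: 0.0007
finger_force: 3.7
```

move_arm(
  deltas=[0, 0, 0, 0, 0.05, 0, 1, 0, 0, 0, 0, 0.1, 0, 1, 0, 0, 0, 0, 0.1, 0, 1],
)

```text
time: 10.95
tool_pos: [0.6236, 0.022, 0.0239]
ee_rot: [-3.136, -0.003, -0.129]
wrist_force: [0.8, 8.4, -0.0]
width: 0.0004
finger_force: 4.7
```

move_arm(
  deltas=[0, 0, 0, 0, 0.08, 0, 1, 0, 0, 0, 0, 0.12, 0, 1, 0, 0, 0, 0, 0.12, 0, 1],
)

```text
time: 11.25
tool_pos: [0.6236, 0.0221, 0.0239]
ee_rot: [-3.134, -0.004, -0.129]
wrist_force: [2.1, 11.8, 0.1]
width: 0.0004
finger_force: 5.9
```

Run:
```python
from h import *
s,P=snap('top');im=s['image']
s2,P2=snap('wrist')
c1=cv2.resize(im[170:212,215:285],(700,420),interpolation=cv2.INTER_CUBIC)
cv2.imwrite('pics/t4.png',c1[...,::-1]);cv2.imwrite('pics/w4.png',s2['image'][...,::-1])
for nm,P in(('top',P),('wrist',P2)):
  near=(abs(P[...,0]-.619)<.045)&(abs(P[...,1]+.004)<.04)
  for n,a,b in(('plates',.0385,.046),('spacer',.062,.072)):
    m=(near&(P[...,2]>a)&(P[...,2]<b)).astype(np.uint8);k,lab,st,c=cv2.connectedComponentsWithStats(m)
    for i in range(1,k):
        if st[i,4]>25:
            q=P[lab==i];r=cv2.minAreaRect((q[:,:2]*1000).astype(np.float32));print(nm,n,c[i].round(),st[i,4],np.round(r[0],1),np.round(r[1],1),round(r[2],1),np.median(q[:,2]).round(4))
o=robot.get_obs();print(o['wrist_force'],o['tool_pos'])
```

```text
wrist plates [299. 234.] 1926 [626.1   3.9] [58.7 40.8] 82.8 0.0427
wrist spacer [315. 250.] 1367 [629.5  -8.7] [14.6 25.3] 82.6 0.0684
wrist spacer [258. 254.] 467 [632.8  20.1] [24.9  2.9] 83.1 0.0673
[ 1.29662576 12.22191589  0.36163792] [0.62363596 0.02204538 0.02396322]
```

View pics/w4.png

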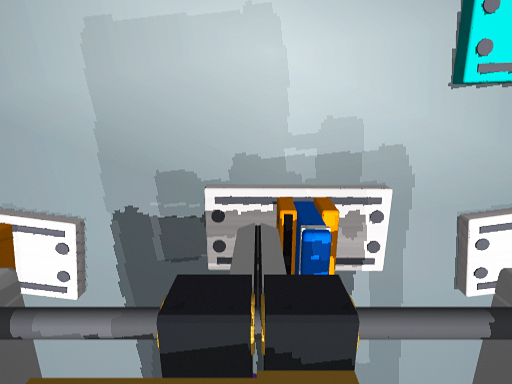

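The wrist view shows the spacer (315,250) flush between both plates and against the fixed one (measured y' ≈ −2.8 mm against −3 ideal). The finger is on the sliding plate, clear of the spacer, holding a steady ~12 N. Handing in.

```bash
python3 -c "
from bench import robot
print(robot.close_job())"
```

```text
the job is handed in; nothing more can be done
None
```

I stood the spacer in the middle (widest, 20 mm) gold head and pushed its sliding plate flush, nipping the spacer at about 12 N with the fingers off it, and handed the job in at about 11 s.

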